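# Close a bench filter press and hold it shut

### The arm

A 7-joint arm with a two-finger parallel gripper is mounted at the origin on a cart in front of the work surface, level with it; the furniture and walls round the work are solid. World frame = base frame: x ahead of the robot, y to its left, z up, the work surface at z = 0. Lengths are in mm, angles in degrees, forces in N, time in s.
With the tool pointing down it reaches from about 400 to 875 mm from the base axis. Payload 4.4 kg.
Tool frame: the origin (TCP) lies on the centre line of the jaws, within the pads' length; the fingertips stand 25 mm ahead of it and the grasp point (between the pads) lies 6 mm ahead of it; z points along the fingers, y is the line along which they close (so a half turn about z gives the same grasp; the last joint's range is limited). The gripper opens to 85 mm and grips with 20 to 120 N. Pads are 22 mm wide; open, the fingers measure 114 mm over their backs; the gripper's body (76 mm by 85 mm) begins 54 mm behind the grasp point. The pads swing forward as they close: fully open they stand 13 mm farther back than shut.
Start: joints at [-77.109, 36.005, 2.206, 86.941, -1.547, 57.084, -1.146], TCP at [186.344, 622.731, 256.313] pointing down, gripper open.
Joint ranges: [-175.42, 175.42], [-21.48, 121.26], [-71.46, 75.88], [10.55, 141.38], [-63.04, 243.04], [13.31, 113.54], [-168.57, 168.57]. Speed limits (degrees/s): [147.25, 147.25, 180, 180, 180, 180, 180].

### API

Orientations are given as [roll, pitch, yaw] about the fixed x, y, z axes, in that order (R = Rz(yaw) Ry(pitch) Rx(roll)).
In Python, from rig import state, capture, hand_in gives the robot as it stands.
- The arm moves only by the shell command python3 -m jog 'ROWS' [FORCE]. ROWS is JSON, a list that holds one entry, the list of rows, each a list of 7 numbers: the turn, a rotation vector about the world's x, y, z each as a share of 2 pi rad, from -1 to 1, then the shift along the world's x, y, z each as a share of 0.15 m, from -1 to 1, then the opening, from -1 (shut) to 1 (fully open). In form: [[[wx, wy, wz, dx, dy, dz, jaw], ...]]. A call has 1 to 8 rows; each row is the pose to reach, as a shift and turn from the pose commanded when the call began, turning the shorter way round; what a row does not reach only later rows make up. A row lasts 1/8 s, in which the tool goes at most 62.5 mm and 10.7 degrees, less where a joint would pass 70% of its speed; a pose out of reach is approached as far as the arm can. A call with a number of a shift or a turn outside -1 to 1 is refused whole. A call with a gripper value outside its range is refused whole. The fingers move at their own pace and stop on an object; FORCE is the grip in N (left out, the last holds). Time passes only in rows, so rows that repeat a pose let the fingers close. It gives the time, the measured TCP pose, the force, the opening and the grip force at its end, in the units of the state.
- state(): the state, without advancing time (a new reading comes with each control period).
- capture(name): name is "scene" or "side" or "wrist"; returns a dict with "color" (400x640x3 uint8, red, green, blue), "fx", "fy", "cx", "cy" (pixels), "k1" (the pictures are not rectified: a ray, as slopes to the right and down, at radius r is drawn at 1 + k1 r^2 times it, then the intrinsics apply), "rvec" (rotation vector, rad) and "tvec" (3), from world to camera coordinates, as OpenCV has them. Camera axes: x right, y down, z forward; pixel columns grow to the right and rows downward; lengths in mm; the calibration is good to about 2 mm. A picture is of the moment at which its call begins. There is no depth.
- hand_in(): hands the job in; it is judged then, once.
The state is a dict: "t": time; "joint_positions": joint angles; "qvel": joint speeds; "joint_efforts": joint torques, N m; "tool_pos": TCP position; "tcp_rot": TCP orientation; "contact_force": force on the tool from outside, world axes, zero at the start; "torque": the same for the moment, N m; "grip_width": finger opening in mm; "grip_force": force on a finger pad.
Only numpy, scipy, OpenCV 4.12 (cv2) and the standard library are available. Lean on these libraries where they do the work, as an engineer would, in place of code of your own. Each camera call takes 0.05 s, during which the arm holds its last target. There are 200 camera calls.

### The job

Take the open filter frame (the one with the flat tab, not the blank plate with the round knob) out of the drip rack, hang it by both lugs on the free part of the filter press's two rails, and slide it along under the hold-down strips until it is flat against the head block. Then let go of it and push the sprung lever's cross bar towards the head block, past the last ratchet click, until the pressure pad squeezes the frame firmly. Finish while still holding the lever pressed like that for the leak test, and leave the blank plate and everything else where they are.

Things in the scene. Friction and masses are not known exactly. Their poses are not given: they have to be found in the camera images.
- filter_frame: White plastic filter frame with an open window, 100 (x) x 14 (y) x 90 (z) mm, 0.22 kg; starts upright in a rack slot. Origin: centre of underside. Two side lugs, underside at z 72, top at 84, out to x 78 mm, tips turned down to z 60; the hook slot on each side, open downward, spans 50 to 70 mm from the middle. A half turn makes no difference.
- frame_tab (a point): Middle of the filter frame's flat grip tab, 114 mm above the frame's underside; axes as the frame. The tab is 36 mm wide (x), 10 mm thick (y) and stands from 90 to 138 mm above the underside: grip it across its thickness, from above.
- blank_plate: White blank plate in the other rack slot: same outline and lugs as the filter frame, but closed and grooved, with a round 28 mm knob on top (to 138 mm) in place of the flat tab. Not used; leave it. Origin: centre of underside.
- drip_rack: Fixed grey drip rack, 120 (x) x 150 (y) mm, two slots at y = +42 and -42 mm, 16 mm wide between ribs that end 34 mm above the worktop. The plates stand on its floor, 8 mm above the worktop, thickness along its y. Origin: centre of underside.
- press: Fixed bench filter press, bed 200 x 225 mm. Origin on the worktop under the inner face of the head block (white, 160 mm wide, 129 high, y -30 to 0). y runs level from the head block along two 12 mm steel rails (axes at x +60 and -60 mm, tops at z 111) to the lever; z up. The pawl housing is at x -88, y 105 mm, up to z 127.
- hang (a point): The filter frame's origin when hung on the middle of the rails' free part: press frame [0, 41, 39] mm, axes as the press. Its y may be 30 to 54 mm: nearer the head two hold-down strips cover the rails (|x| 54 to 80, y up to 22, underside z 129; hung lugs pass 6 mm below); the pressure pad at rest stands at y 62, its block's top at z 124.
- home (a point): The filter frame's origin when hung on both rails flat against the head block: press frame [0, 7, 39] mm, 34 mm from point hang towards the head block. Axes as the press.
- lever_bar (a point): Middle of the lever's black cross bar, 16 mm thick, 90 mm long, level along the press's x. In the press frame: y 155, z 195 mm at rest; pushed towards the head block (-y) it moves on an arc, up to z 205, to about y 45, z 200 mm with the frame clamped.
- lever (a joint): Sprung clamping lever, rad: 0 at rest, grows as the cross bar is pushed towards the head block. Pivot along press x at y 95, z 18 mm; a roller moves the pressure block. Return spring 4 N at the bar at rest, 6 to 7 N at the end. Clicks near 0.33, 0.43, 0.53; pad meets the homed frame near 0.59, then yields to 0.66, 1 N per mm at the bar.
- pawl (a joint): Height (m) of the sprung ratchet pawl, a plunger with small black knob on the press's -x side: 0 down; rises about 4 mm over each tooth and drops behind it (click). It only stops the lever flying back: after the last click the pad still stands 4 mm clear of the frame, so the lever must be held.
- pressure_block: White block sliding on the rails, with a sprung rubber-faced pad, 92 x 80 mm, towards the head block. Origin at worktop height, y 60 mm in the press frame at rest; moves towards the head block by up to 55 mm with the lever.
- petri_dish: Bystander: glass petri dish, 91 mm wide, 16 mm high, between rack and press. Leave it where it is. Origin: its underside's centre.
- hex_key: Bystander: black hex key, 92 mm long, between petri dish and press. Leave it where it is. Origin: its underside's centre.
- beaker: Bystander: clear beaker, 73 mm wide, 94 mm high, behind the rack. Leave it where it is. Origin: its underside's centre.
- flask: Bystander: conical flask, 83 mm wide, 134 mm high, behind the press. Leave it where it is. Origin: its underside's centre.
- reagent_bottle: Bystander: brown glass bottle with blue cap, 72 mm wide, 160 mm high, behind the rack. Leave it where it is. Origin: its underside's centre.
- notebook: Bystander: dark notebook, 210 x 150 x 17 mm, to the left of the press. Leave it where it is. Origin: its underside's centre.
- timer: Bystander: white bench timer, 62 x 68 x 22 mm, to the right of the rack. Leave it where it is. Origin: its underside's centre.

How it is judged (in metres and radians):
On the way, in this order (a step that is already met when the one before it is completed fails the run):
1. the open frame hangs upright by both lugs on the rails, between hold-down strips and pressure block (z of filter_frame in the frame of press between 0.034 and 0.044 m and x of filter_frame in the frame of press between -0.008 and 0.008 m and angle between filter_frame's own z axis and vertical below 0.1 rad and angle between the y axis of filter_frame and the y axis of press, either way round below 0.1 rad and y of filter_frame in the frame of press between 0.024 and 0.06 m), for 0.2 s.
2. the frame has been slid along the rails against the head block, with the lever still at rest (z of filter_frame in the frame of press between 0.034 and 0.044 m and x of filter_frame in the frame of press between -0.008 and 0.008 m and angle between filter_frame's own z axis and vertical below 0.1 rad and angle between the y axis of filter_frame and the y axis of press, either way round below 0.1 rad and y of filter_frame in the frame of press between 0 and 0.0115 m and value of joint lever below 0.12 rad), for 0.2 s.
3. the lever has been pushed past the last ratchet click and the pawl has dropped (value of joint lever above 0.565 rad and value of joint pawl below 0.002 m), for 0.2 s.
At the end, for the whole second after the job is handed in: Frame on both rails (5 mm in height, 8 mm sideways, tilt and skew under 0.1 rad), within 2.5 mm of the head block, let go; robot presses the lever (over 2 N) past the last click (over 0.575 rad), pawl down, pressure block squeezing the frame with over 6 N (z of filter_frame in the frame of press between 0.034 and 0.044 m and x of filter_frame in the frame of press between -0.008 and 0.008 m and angle between filter_frame's own z axis and vertical below 0.1 rad and angle between the y axis of filter_frame and the y axis of press, either way round below 0.1 rad and y of filter_frame in the frame of press between 0 and 0.0095 m and contact force between the fingers and filter_frame below 0.5 N and value of joint lever above 0.575 rad and value of joint pawl below 0.002 m and contact force between pressure_block and filter_frame above 6 N and contact force between any of the fingers, the arm and lever above 2 N); the arm keeps its last pose, push and grip.
It fails at once if the blank plate is moved more than 20 mm or tipped (distance of blank_plate from where it was at the start of the episode above 0.02 m or angle between blank_plate's own z axis and vertical above 0.3 rad).
It fails at once if a bystander is moved more than 30 mm (distance of any of petri_dish, hex_key, beaker, flask, reagent_bottle, notebook, timer from where it was at the start of the episode above 0.03 m).
It also fails if it takes over 54 s, if anything falls off the work surface, if the arm or the gripper's body presses on something with over 40 N, if the wrist force passes 120 N, or if a joint passes its speed limit or range.

## Working session

There is one attempt and no reset: what is moved stays moved. The work goes in short steps, Python scripts to look and compute and a shell command to move; the robot and the scene stay as the last step left them, time stands still between calls to the robot, and variables do not carry over. Pictures are saved under pics/ and viewed, at most 10 in all, crops included, and the job is handed in when it is done.

```bash
mkdir -p pics; cat > h.py <<'E'
import numpy as np, cv2
from rig import state, capture
def snap(n,f):
    c=capture(n); cv2.imwrite(f'pics/{f}.png',c['color'][:,:,::-1]); np.save(f'pics/{f}.npy',c,allow_pickle=True); return c
def load(f): return np.load(f'pics/{f}.npy',allow_pickle=True).item()
def ray(c,u,v):
    K=np.array([[c['fx'],0,c['cx']],[0,c['fy'],c['cy']],[0,0,1.]])
    p=cv2.undistortPoints(np.array([[[u,v]]],float),K,np.array([c['k1'],0,0,0.]))[0,0]
    R=cv2.Rodrigues(np.array(c['rvec'],float))[0]; t=np.array(c['tvec'],float).ravel()
    return -R.T@t, R.T@np.array([p[0],p[1],1])
def onz(c,u,v,z):
    o,d=ray(c,u,v); return o+d*(z-o[2])/d[2]
def tri(c1,p1,c2,p2):
    (o1,d1),(o2,d2)=ray(c1,*p1),ray(c2,*p2)
    s=np.linalg.lstsq(np.c_[d1,-d2],o2-o1,rcond=None)[0]
    a,b=o1+s[0]*d1,o2+s[1]*d2; return (a+b)/2,np.linalg.norm(a-b)
def proj(c,P):
    K=np.array([[c['fx'],0,c['cx']],[0,c['fy'],c['cy']],[0,0,1.]])
    return cv2.projectPoints(np.array(P,float).reshape(-1,3),np.array(c['rvec'],float),np.array(c['tvec'],float),K,np.array([c['k1'],0,0,0.]))[0][:,0]
E
python3 -c "
from h import *
for n in ['scene','side','wrist']:
    c=snap(n,n+'0'); print(n,ray(c,320,200))
print(state())"
```

```text
scene (array([ 122.44428323, -867.40257852, 1112.135874  ]), array([ 0.32100607,  0.61819903, -0.71756399]))
side (array([ 668.93112262,  813.1204448 , 1359.89585683]), array([-0.08531224, -0.56511646, -0.82068834]))
wrist (array([110.30516358, 644.53480552, 372.9926907 ]), array([ 0.30821506, -0.09780873, -0.94639892]))
{'t': 0.15, 'joint_positions': array([-77.10926014,  36.04914306,   2.20372249,  86.9815956 ,
        -1.54750539,  57.08509681,  -1.14571012]), 'qvel': array([-0.01227815, -0.23367666,  0.05711533, -0.10226839, -0.03364696,
       -0.02065254, -0.0522094 ]), 'joint_efforts': array([ 1.51743836e-03, -5.63802373e+01,  1.22840278e+00, -1.93650109e+01,
        1.13395363e-02,  7.42252189e-03, -2.46210135e-06]), 'tool_pos': array([186.20646554, 622.30122217, 255.58035825]), 'tcp_rot': array([-1.79913856e+02,  5.72563834e-04,  1.63338511e+02]), 'contact_force': array([-0.49046909, -0.35048347, -0.9183284 ]), 'torque': array([ 0.03092264, -0.04330628,  0.00590012]), 'grip_force': 0.0, 'grip_width': 85.35402147725905}
```

View pics/scene0.png

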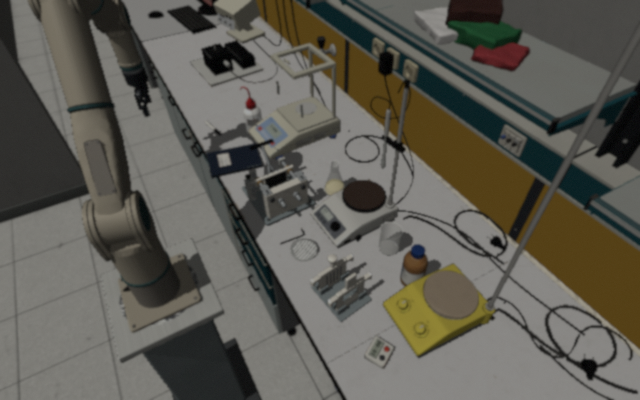

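View pics/side0.png

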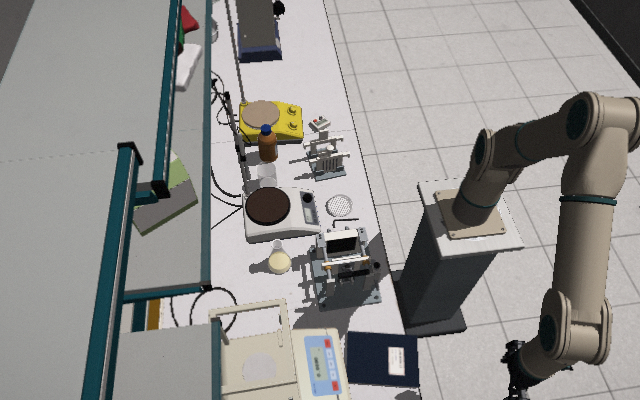

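```bash
python3 -c "
from h import *
S=load('scene0');T=load('side0')
for c in (S,T):
  print(c['fx'],c['k1'])
def cr(c,x,y): return cv2.resize(c['color'][y:y+75,x:x+100,::-1],(400,300),interpolation=cv2.INTER_CUBIC)
cv2.imwrite('pics/m0.png',np.vstack([np.hstack([cr(S,300,245),cr(S,240,150)]),np.hstack([cr(T,285,115),cr(T,300,225)])]))
for p in [(345,285),(285,190)]: print(onz(S,*p,60))
for p in [(327,160),(347,265)]: print(onz(T,*p,60))
"
```

```text
411.7736187413865 0.03589310873719358
450.28101374739305 -0.027274991229677987
[ 487.46943486 -305.1206675    60.        ]
[507.33429482 148.19449637  60.        ]
[ 482.96142128 -259.63249442   60.        ]
[482.5378198  180.26919343  60.        ]
```

View pics/m0.png

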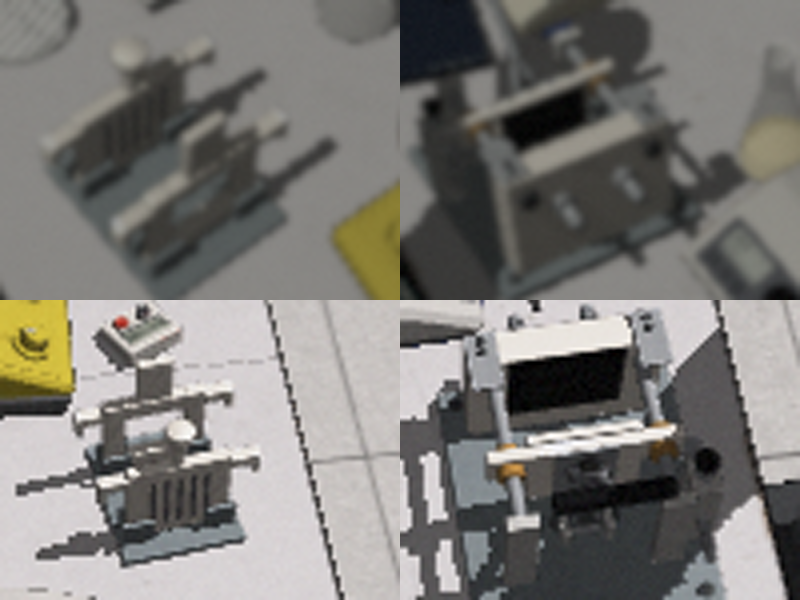

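```bash
python3 -c "
from h import *
S=load('scene0');T=load('side0')
def s(x,y): return (300+x/4,245+y/4)
def sp(x,y): return (240+(x-400)/4,150+y/4)
def t(x,y): return (285+x/4,115+(y-300)/4)
def tp(x,y): return (300+(x-400)/4,225+(y-300)/4)
print('tab',onz(S,*s(204,130),146),onz(T,*t(152,363),146),tri(S,s(204,130),T,t(152,363)))
print('lugs far/near scene',onz(S,*s(118,222),92),onz(S,*s(278,118),92))
print('lugs side',onz(T,*t(82,418),92),onz(T,*t(230,390),92))
print('knob',tri(S,s(128,52),T,t(180,430)))
print('head inner', onz(T,*tp(500,360),129),onz(T,*tp(635,345),129))
print('head top scene', [onz(S,*sp(*p),129) for p in [(508,182),(668,125),(650,108),(500,160)]])
print('bar side',onz(T,*tp(555,497),203),onz(T,*tp(675,485),203))
"
```

```text
tab [ 484.43106093 -338.88147914  146.        ] [ 489.62629418 -328.93961974  146.        ] (array([ 487.86561854, -335.20152077,  138.93464754]), np.float64(1.585073756325866))
lugs far/near scene [ 412.95258536 -343.34803021   92.        ] [ 556.96916536 -327.56428293   92.        ]
lugs side [ 556.62196681 -318.45676592   92.        ] [ 413.08258092 -335.51275649   92.        ]
knob (array([ 474.91821857, -251.07723203,  138.63632345]), np.float64(0.31102223597878))
head inner [546.18311739 119.11811693 129.        ] [438.63142128 119.46134226 129.        ]
head top scene [array([418.1865388 ,  88.38235061, 129.        ]), array([567.17404751,  82.11092632, 129.        ]), array([563.63177147, 109.46814789, 129.        ]), array([423.02945356, 116.1972954 , 129.        ])]
bar side [530.92240976 275.32801501 203.        ] [445.43806908 277.17769719 203.        ]
```

```bash
python3 -m jog '[[[0,0,0,0.2,-0.2,0.3,1],[0,0,0,0.5,-0.6,0.6,1],[0,0,0,0.8,-1,0.6,1]]]'; python3 -m jog '[[[0,0,0,0.4,-0.35,0,1],[0,0,0,0.7,-0.7,0,1],[0,0,0,0.8,-1,0,1],[0,0,0,0.8,-1,0,1]]]'
```

```text
t: 0.52
tool_pos: [286.7, 500.4, 343.7]
tcp_rot: [179.8, 0.0, 163.4]
contact_force: [1.1, 0.0, -0.2]
grip_width: 85.0
grip_force: 0.0
t: 1.02
tool_pos: [408.6, 344.8, 341.8]
tcp_rot: [-179.9, 0.1, 162.8]
contact_force: [-0.3, 0.7, -0.1]
grip_width: 85.2
grip_force: 0.0
```

```bash
python3 -m jog '[[[0,0,0.02,0.25,-0.35,0,1],[0,0,0.0473,0.45,-0.7,0,1],[0,0,0.0473,0.54,-1,0,1],[0,0,0.0473,0.54,-1,0,1],[0,0,0.0473,0.54,-1,0,1]]]'; python3 -c "
from h import *
c=snap('wrist','w1'); print(c['fx'],c['k1'],ray(c,320,200)); cv2.imwrite('pics/w1.png',c['color'][:,:,::-1])
print(state()['tool_pos'],state()['tcp_rot'])"
```

```text
t: 1.65
tool_pos: [486.1, 201.8, 341.6]
tcp_rot: [179.9, -0.0, -179.6]
contact_force: [-0.2, 0.9, -1.1]
grip_width: 85.9
grip_force: 0.0
329.4507830327329 -0.06456103983756653 (array([406.94410019, 200.29790877, 459.17016132]), array([ 3.22673049e-01,  2.15658048e-04, -9.46634064e-01]))
[485.94507782 202.30950823 341.60143716] [ 1.79933360e+02 -3.82971160e-02 -1.79477657e+02]
```

View pics/w1.png

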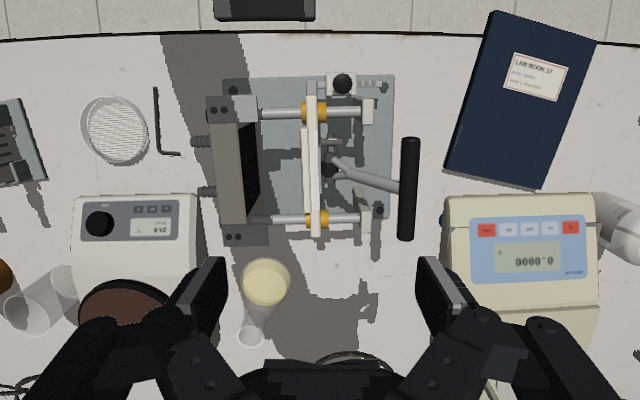

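```bash
python3 -c "
from h import *
c=load('w1'); cv2.imwrite('pics/w1z.png',cv2.resize(c['color'][65:255,190:430,::-1],None,fx=3,fy=3,interpolation=cv2.INTER_CUBIC))"
```

```text
(no output)
```

View pics/w1z.png

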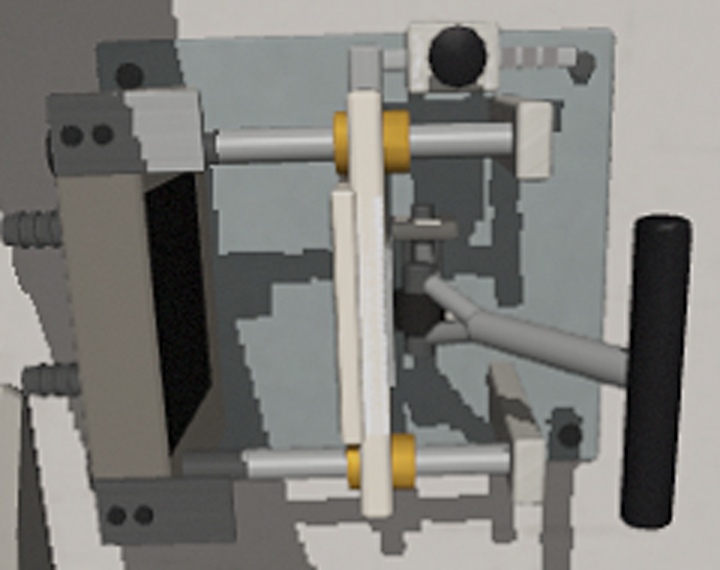

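```bash
python3 -c "
from h import *
c=load('w1')
def f(u,v,z): return onz(c,190+u/3,65+v/3,z)
def pr(n,a,b):
  d=b-a; print(n,a[:2].round(1),b[:2].round(1),'mid',((a+b)/2)[:2].round(1),'dir',np.degrees(np.arctan2(d[1],d[0])).round(2),np.linalg.norm(d).round(1))
pr('head',f(143,175,129),f(172,475,129))
pr('rail-',f(225,147,106),f(505,138,106))
pr('rail+',f(250,463,106),f(500,459,106))
pr('blkL',f(350,92,124),f(363,515,124))
pr('blkR',f(377,92,124),f(391,513,124))
pr('bar',f(663,218,195),f(645,525,195))
pr('base',f(97,43,10),f(612,30,10))
pr('baseR',f(612,30,10),f(597,460,10))
"
```

```text
head [439.9 118.3] [546.9 121.5] mid [493.4 119.9] dir 1.73 107.0
rail- [432.5 142. ] [428.7 239.8] mid [430.6 190.9] dir 92.19 97.8
rail+ [551.3 146.6] [549.  242.8] mid [550.2 194.7] dir 91.41 96.3
blkL [413.4 186.6] [564.5 190.6] mid [488.9 188.6] dir 1.52 151.2
blkR [413.3 195.4] [563.6 201. ] mid [488.5 198.2] dir 2.14 150.4
bar [443.6 273.1] [534. 276.] mid [488.8 274.6] dir 1.85 90.4
base [395.  72.] [388.3 295.2] mid [391.7 183.6] dir 91.72 223.2
baseR [388.3 295.2] [587.8 302.1] mid [488.1 298.7] dir 2.01 199.7
```

```bash
for i in 1 2; do python3 -m jog '[[[0,0,0,0,-0.4,0,1],[0,0,0,0,-0.8,0,1],[0,0,0,0,-1,0,1]]]'; done;  python3 -m jog '[[[0,0,0.01,0,-0.4,0,1],[0,0,0.017,0,-0.8,0,1],[0,0,0.017,0,-1,-0.1,1]]]'; python3 -m jog '[[[0,0,0,0,-0.3,-0.2,1],[0,0,0,0,-0.45,-0.35,1],[0,0,0,0,-0.45,-0.35,1],[0,0,0,0,-0.45,-0.35,1]]]'; python3 -c "
from h import *
c=snap('wrist','w2'); cv2.imwrite('pics/w2.png',c['color'][:,:,::-1])
print(state()['tool_pos'],state()['tcp_rot'],c['tvec'])"
```

```text
t: 2.08
tool_pos: [486.3, 49.0, 341.8]
tcp_rot: [-180.0, -0.0, -179.6]
contact_force: [1.6, 0.6, 0.5]
grip_width: 85.4
grip_force: 0.0
t: 2.45
tool_pos: [486.7, -101.2, 341.9]
tcp_rot: [-180.0, 0.0, -179.7]
contact_force: [-0.3, 1.6, 0.4]
grip_width: 85.6
grip_force: 0.0
t: 2.82
tool_pos: [487.8, -251.9, 327.4]
tcp_rot: [-179.9, 0.1, -173.5]
contact_force: [-0.4, 0.6, -0.8]
grip_width: 85.1
grip_force: 0.0
t: 3.32
tool_pos: [488.1, -315.1, 274.6]
tcp_rot: [179.9, 0.1, -173.3]
contact_force: [0.2, 0.0, 0.1]
grip_width: 85.5
grip_force: 0.0
[ 488.18568646 -315.17451952  275.06744929] [ 1.79979038e+02  9.58628581e-02 -1.73327069e+02] [ 369.94210324 -472.33797891  258.81542771]
```

View pics/w2.png

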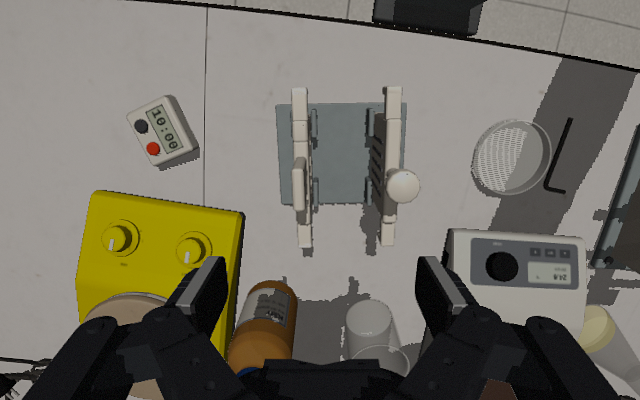

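```bash
python3 -c "
from h import *
c=load('w2'); g=cv2.cvtColor(c['color'],cv2.COLOR_RGB2HSV)
for r in range(86,252,6):
  v=g[r,282:322,2]; print(r,' '.join('%3d'%x for x in v))
"
```

```text
86 158 158 159 159 158 158 158 159 158 158 159 159 158 158 156 156 156 156 157 158 158 158 158 161 160 160 159 158 158 159 159 159 160 159 159 158 158 157 158 157
92 156 157 157 158 159 157 157 158 155 127 169 179 174 175 175 175 176 175 174 176 176 177 178 173 142  77 145 161 159 159 159 158 158 160 159 159 159 158 158 159
98 156 157 156 156 156 156 158 158 153 112 156 178 176 176 176 176 175 176 176 176 174 176 174 165 139 109 163 159 159 158 159 159 159 159 159 159 158 159 158 159
104 112 112 113 114 114 113 115 115 113 107 153 171 175 175 174 175 176 175 176 176 176 176 176 169 138  79 117 115 117 115 118 118 118 120 120 121 120 119 119 120
110 112 111 113 114 114 112 113 113 109  92 139 166 177 175 174 174 174 174 174 174 175 174 175 172 143  88 102 116 111 102 117 121 115  83  77 114 112 112 112 112
116 113 113 112 115 113 113 114 108  72  94 108 164 175 173 172 172 173 172 173 172 172 173 174 171 152 111  66  88  64  86 104 111 109  93  53  74 114 112 112 112
122 114 114 114 113 113 112 112 112 110  90 117 174 176 178 178 178 178 177 177 177 178 178 178 173 150  75  55  49  59
[... 2788 characters left out ...]
 110 165 161 160 159 159 159 159 158 159 160
230 159 159 158 159 159 159 159 160 158 158 157 158 159 159 148 121 160 175 173 173 173 173 172 172 173 172 174 169 135  60 119 164 158 159 156 158 158 158 159 159
236 158 158 159 160 159 161 160 159 158 158 158 158 158 158 152 134 157 171 171 172 171 172 172 171 171 170 172 170 141  84 123 163 158 158 159 158 160 158 159 159
242 158 159 158 159 158 160 158 159 159 159 158 158 161 159 161 154 142 165 171 170 171 170 169 171 170 170 172 170 154 109 114 163 161 159 159 160 159 159 160 159
248 157 157 158 160 159 159 159 159 159 159 158 159 160 160 160 159 156 149 146 131  74  77  78  83  83  80  83  76  75  77  74 115 162 159 157 159 160 159 159 159
```

```bash
python3 -c "
from h import *
c=load('w2')
def pr(n,a,b):
  d=b-a; print(n,a[:2].round(1),b[:2].round(1),'mid',((a+b)/2)[:2].round(1),np.degrees(np.arctan2(d[1],d[0])).round(2),np.linalg.norm(d).round(1))
pr('tab',onz(c,296.8,167.5,146),onz(c,299,209.5,146))
pr('lug',onz(c,298.8,89.5,92),onz(c,304.8,247,92))
"
```

```text
tab [ 469.1 -336.6] [ 503.  -331.7] mid [ 486.  -334.1] 8.29 34.3
lug [ 412.4 -344. ] [ 563.2 -323.4] mid [ 487.8 -333.7] 7.78 152.2
```

```bash
python3 -m jog '[[[0,0,0.003,-0.008,-0.126,-0.1,0],[0,0,0.003,-0.008,-0.126,-0.3,0],[0,0,0.003,-0.008,-0.126,-0.5,0],[0,0,0.003,-0.008,-0.126,-0.5,0],[0,0,0.003,-0.008,-0.126,-0.6,0]]]' 60; python3 -c "
from h import *
c=snap('wrist','w3');print(state()['tool_pos'],state()['tcp_rot'])"
```

```text
t: 4.0
tool_pos: [487.6, -336.4, 186.3]
tcp_rot: [-179.8, 0.2, -172.4]
contact_force: [0.1, 0.3, 0.0]
grip_width: 42.6
grip_force: 0.0
[ 486.0534378  -335.60171225  183.75270251] [-1.79978401e+02  4.50633441e-02 -1.72371487e+02]
```

View pics/w3.png

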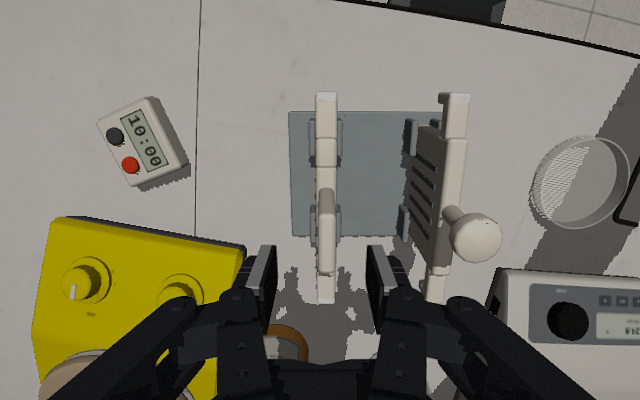

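```bash
python3 -m jog '[[[0,0,0,0.004,0.01,-0.18,0],[0,0,0,0.004,0.01,-0.36,0],[0,0,0,0.004,0.01,-0.36,0],[0,0,0,0.004,0.01,-0.36,-1],[0,0,0,0.004,0.01,-0.36,-1],[0,0,0,0.004,0.01,-0.36,-1],[0,0,0,0.004,0.01,-0.36,-1]]]' 60
```

```text
t: 4.92
tool_pos: [486.9, -334.9, 131.7]
tcp_rot: [-179.9, 0.1, -172.4]
contact_force: [-0.0, 2.2, 6.0]
grip_width: 9.2
grip_force: 59.6
```

```bash
python3 -m jog '[[[0,0,0,0,0,0.15,-1],[0,0,0,0,0,0.4,-1],[0,0,0,0,0,0.7,-1],[0,0,0,0,0,1,-1],[0,0,0,0,0,1,-1]]]'; python3 -m jog '[[[0,0,0,0,0.15,0.05,-1],[0,0,0,0,0.4,0.05,-1],[0,0,0,0,0.7,0.05,-1],[0,0,0,0,1,0.05,-1]]]'; for i in 1 2; do python3 -m jog '[[[0,0,-0.003,0.005,0.3,0,-1],[0,0,-0.005,0.01,0.6,0,-1],[0,0,-0.008,0.015,1,0,-1]]]'; done; python3 -m jog '[[[0,0,0,0,0.2,0,-1],[0,0,0,0,0.3,0,-1],[0,0,0,0,0.3,0,-1],[0,0,0,0,0.3,0,-1],[0,0,0,0,0.3,0,-1]]]'; python3 -c "
from h import *
c=snap('wrist','w4');snap('side','s4');print(state()['tool_pos'],state()['tcp_rot'])
p=load('w4')['color'][:,:,::-1]; q=cv2.resize(load('s4')['color'][170:320,280:400,::-1],None,fx=2.66,fy=2.66)
cv2.imwrite('pics/m4.png',np.hstack([p[:399,80:560],q[:399]]))"
```

```text
t: 5.55
tool_pos: [487.7, -336.1, 284.1]
tcp_rot: [-179.7, 0.3, -172.4]
contact_force: [-0.5, 0.7, -2.4]
grip_width: 9.2
grip_force: 58.7
t: 6.05
tool_pos: [484.8, -181.4, 286.4]
tcp_rot: [179.9, -0.2, -172.4]
contact_force: [1.2, 0.3, -2.6]
grip_width: 9.5
grip_force: 58.8
t: 6.42
tool_pos: [486.8, -32.8, 286.6]
tcp_rot: [180.0, -0.2, -175.4]
contact_force: [0.3, 0.3, -2.6]
grip_width: 9.4
grip_force: 58.8
t: 6.8
tool_pos: [488.8, 116.6, 286.7]
tcp_rot: [-179.9, -0.2, -178.3]
contact_force: [1.1, -0.4, -2.6]
grip_width: 9.4
grip_force: 58.9
t: 7.42
tool_pos: [490.7, 158.6, 287.7]
tcp_rot: [-180.0, -0.0, -178.4]
contact_force: [0.5, 0.2, -2.8]
grip_width: 8.8
grip_force: 59.1
[490.70953126 159.2358743  287.78729711] [-1.79986388e+02 -1.36468031e-03 -1.78311756e+02]
```

View pics/m4.png

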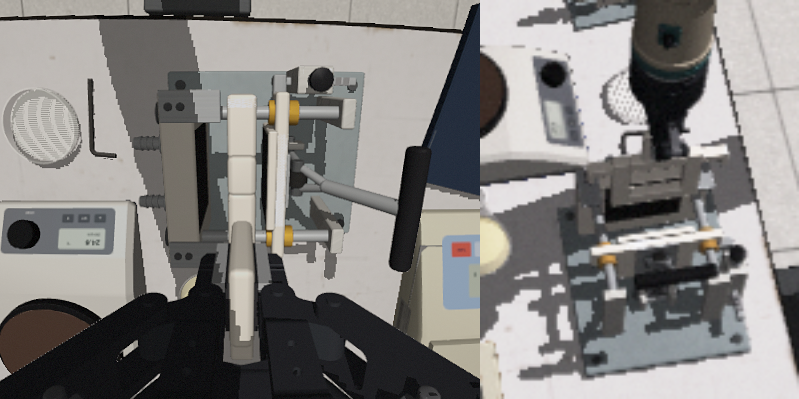

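```bash
python3 -c "
from h import *
c=load('w4'); g=cv2.cvtColor(c['color'],cv2.COLOR_RGB2GRAY)
for r in list(range(88,112,3))+[340,345,350,355,358,361,364,367]: print(r,' '.join('%3d'%x for x in g[r,296:346]))
a=onz(c,322.5,94.5,248);b=onz(c,322,362,248);d=b-a
print(a,b,(a+b)/2,np.degrees(np.arctan2(d[1],d[0])),np.linalg.norm(d))
"
```

```text
88 146 145 146 146 147 147 147 147 147 147 147 148 145 145 144 145 146 146 144 145 146 147 146 146 146 147 147 147 146 145 145 143 144 144 146 144 144 144 144 144 144 146 145 144 145 146 145 146 145 142
91 159 160 160 136 126 150 147 147 147 146 146 146 145 146 146 148 147 147 147 147 147 146 146 146 146 146 145 144 145 146 143 145 144 144 145 144 143 144 143 145 143 144 144 145 146 144 145 145 146 146
94 157 158 156 135 106 147 146 146 144 145 144 146 145 144 149 162 161 161 161 161 161 161 163 162 163 163 163 163 163 163 164 164 164 165 164 165 161 145 137 142 145 144 144 144 144 145 144 146 146 148
97 160 160 157 133 104 146 146 144 144 144 141 154 190 201 208 211 210 210 210 211 211 211 211 211 211 212 211 211 211 211 212 211 211 211 211 211 211 212 210 188 147 143 144 142 143 143 144 145 146 146
100 157 158 156 134 108 147 146 146 146 146 139 152 203 205 208 209 207 208 210 212 211 210 211 210 210 209 212 212 212 209 209 209 209 207 207 207 211 208 192 167 132 135 145 145 145 146 144 145 144 144
103 158 158 155 139 110 149 146 145 146 146 138 142 196 210 213 211 212 212 211 208 
[... 1616 characters left out ...]
102 101 101 102  99 101 101 101 101 101 101 101 100  99 102 100 102 102 101 101 102 100  97  95  94  92  80  65  38  30  32  34  34  34
364  13  14  16  10  19  12  16   9  14  11  16  16  13  17  15  11  14  18  29  39  49  69  72  85  87  86  83  85  77  64  55  43  26  25  24  31  28  30  33  32  30  31  30  31  29  32  28  29  30  33
367  14  17  15  12  16  17  18  17  20  14  15  15  15  13   4  16  18  16  17  14  17  14  16  14  21  32  30  31  30  30  32  31  31  33  30  33  31  30  32  29  30  30  30  33  30  32  32  30  29  30
[413.9737122 156.3408968 248.       ] [570.11405749 160.73135235 248.        ] [492.04388485 158.53612457 248.        ] 1.6106555049785072 156.2020599358153
```

```bash
python3 -m jog '[[[0,0,0,-0.004,0.012,-0.15,-1],[0,0,0,-0.004,0.012,-0.35,-1],[0,0,0,-0.004,0.012,-0.5,-1],[0,0,0,-0.004,0.012,-0.6,-1],[0,0,0,-0.004,0.012,-0.65,-1],[0,0,0,-0.004,0.012,-0.7,-1],[0,0,0,-0.004,0.012,-0.7,-1]]]'; python3 -m jog '[[[0,0,0,0,0,-0.04,-1],[0,0,0,0,0,-0.07,-1],[0,0,0,0,0,-0.1,-1],[0,0,0,0,0,-0.12,-1],[0,0,0,0,0,-0.13,-1],[0,0,0,0,0,-0.13,-1]]]'
```

```text
t: 8.4
tool_pos: [490.0, 162.2, 182.7]
tcp_rot: [-180.0, -0.0, -178.2]
contact_force: [-0.0, -0.5, -3.4]
grip_width: 9.6
grip_force: 58.9
t: 9.15
tool_pos: [490.0, 162.2, 163.2]
tcp_rot: [-180.0, -0.0, -178.2]
contact_force: [0.1, 0.0, -3.1]
grip_width: 8.9
grip_force: 59.0
```

```bash
python3 -m jog '[[[0,0,0,0,0,-0.01,-1],[0,0,0,0,0,-0.01,-1],[0,0,0,0,0,-0.01,-1]]]';python3 -m jog '[[[0,0,0,0,0,-0.01,-1],[0,0,0,0,0,-0.01,-1],[0,0,0,0,0,-0.01,-1]]]'
```

```text
t: 9.52
tool_pos: [490.2, 162.2, 162.6]
tcp_rot: [180.0, 0.0, -178.2]
contact_force: [-1.9, -0.6, 5.7]
grip_width: 9.4
grip_force: 60.4
t: 9.9
tool_pos: [490.2, 162.2, 162.5]
tcp_rot: [180.0, 0.1, -178.2]
contact_force: [-5.0, -1.8, 18.6]
grip_width: 9.8
grip_force: 62.5
```

```bash
python3 -m jog '[[[0,0,0,0,0,0.012,-1],[0,0,0,0.001,-0.03,0.012,-1],[0,0,0,0.003,-0.07,0.012,-1],[0,0,0,0.004,-0.11,0.012,-1],[0,0,0,0.005,-0.15,0.012,-1],[0,0,0,0.006,-0.18,0.012,-1],[0,0,0,0.007,-0.2,0.012,-1],[0,0,0,0.007,-0.2,0.012,-1]]]'; python3 -m jog '[[[0,0,0,0,-0.01,0,-1],[0,0,0,0,-0.02,0,-1],[0,0,0,0,-0.02,0,-1]]]'
```

```text
t: 10.9
tool_pos: [492.1, 132.3, 162.6]
tcp_rot: [179.9, 0.1, -178.2]
contact_force: [-0.9, 2.4, 6.3]
grip_width: 9.0
grip_force: 60.3
t: 11.28
tool_pos: [492.1, 129.8, 162.6]
tcp_rot: [179.9, 0.1, -178.2]
contact_force: [0.0, 4.8, 6.0]
grip_width: 9.1
grip_force: 60.1
```

```bash
python3 -m jog '[[[0,0,0,0,-0.01,0,-1],[0,0,0,0,-0.015,0,-1],[0,0,0,0,-0.015,0,-1]]]';  python3 -m jog '[[[0,0,0,0,-0.01,0,-1],[0,0,0,0,-0.01,0,-1]]]'
```

```text
t: 11.65
tool_pos: [492.1, 127.6, 162.6]
tcp_rot: [179.9, 0.1, -178.2]
contact_force: [-1.0, 4.3, 5.4]
grip_width: 9.2
grip_force: 60.1
t: 11.9
tool_pos: [492.1, 126.3, 162.6]
tcp_rot: [179.9, 0.1, -178.2]
contact_force: [-0.2, 4.5, 4.5]
grip_width: 9.8
grip_force: 60.3
```

```bash
python3 -m jog '[[[0,0,0,0,-0.01,0,-1],[0,0,0,0,-0.01,0,-1]]]';  python3 -m jog '[[[0,0,0,0,-0.01,0,-1],[0,0,0,0,-0.01,0,-1]]]'; python3 -m jog '[[[0,0,0,0,-0.01,0,-1],[0,0,0,0,-0.01,0,-1]]]'
```

```text
t: 12.15
tool_pos: [492.1, 126.2, 162.6]
tcp_rot: [179.8, 0.2, -178.1]
contact_force: [-0.0, 6.4, 4.4]
grip_width: 9.4
grip_force: 60.2
t: 12.4
tool_pos: [492.1, 126.1, 162.6]
tcp_rot: [179.7, 0.2, -178.1]
contact_force: [1.1, 9.5, 4.1]
grip_width: 9.2
grip_force: 60.1
t: 12.65
tool_pos: [492.1, 125.9, 162.6]
tcp_rot: [179.6, 0.2, -178.1]
contact_force: [0.3, 12.5, 3.7]
grip_width: 9.1
grip_force: 60.1
```

```bash
python3 -m jog '[[[0,0,0,0,0.025,0,-1],[0,0,0,0,0.025,0,-0.4],[0,0,0,0,0.025,0,-0.4],[0,0,0,0,0.025,0,-0.4],[0,0,0,0,0.025,0.1,-0.4],[0,0,0,0,0.025,0.3,-0.4],[0,0,0,0,0.025,0.55,-0.4],[0,0,0,0,0.025,0.7,-0.4]]]'; python3 -c "
from h import *
print(state()['joint_positions'].round(1)); snap('wrist','w5')"
```

```text
t: 13.65
tool_pos: [491.7, 124.6, 269.8]
tcp_rot: [180.0, 0.2, -178.2]
contact_force: [-0.0, -0.2, -0.9]
grip_width: 25.5
grip_force: 0.0
[-22.8  23.4   7.6 108.8  -4.1  47.9  78.7]
```

View pics/w5.png

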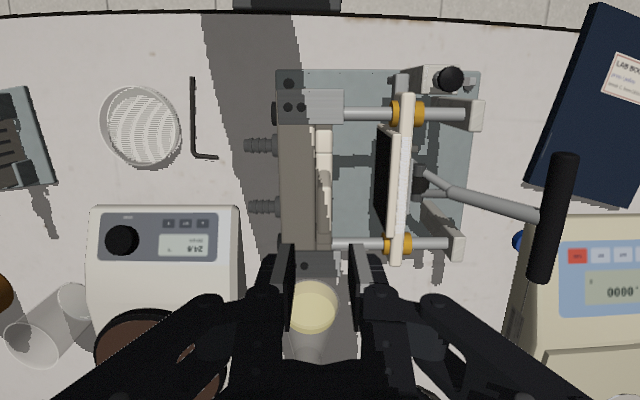

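```bash
python3 -m jog '[[[0,0,-0.025,0,0.2,0,-1],[0,0,-0.05,0,0.4,0,-1],[0,0,-0.075,-0.01,0.6,0,-1],[0,0,-0.1,-0.02,0.8,0,-1],[0,0,-0.125,-0.03,1,0,-1],[0,0,-0.125,-0.03,1,0,-1]]]'; python3 -m jog '[[[0,0,-0.025,0,0.1,0,-1],[0,0,-0.05,0,0.2,0,-1],[0,0,-0.075,0,0.23,0,-1],[0,0,-0.1,0,0.23,0,-1],[0,0,-0.125,0,0.23,0,-1],[0,0,-0.125,0,0.23,0,-1],[0,0,-0.125,0,0.23,0,-1]]]'
```

```text
t: 14.45
tool_pos: [485.6, 277.6, 267.1]
tcp_rot: [180.0, -0.0, 137.1]
contact_force: [-0.8, -0.6, -0.9]
grip_width: -0.0
grip_force: 0.0
t: 15.32
tool_pos: [486.6, 308.6, 267.2]
tcp_rot: [-180.0, -0.0, 91.9]
contact_force: [0.9, -0.5, -0.2]
grip_width: -0.1
grip_force: 0.0
```

```bash
python3 -m jog '[[[0,0,0,0,0,-0.15,-1],[0,0,0,0,0,-0.3,-1],[0,0,0,0,0,-0.4,-1],[0,0,0,0,0,-0.4,-1]]]'; python3 -m jog '[[[0,0,0,0.002,-0.06,0,-1],[0,0,0,0.004,-0.12,0.01,-1],[0,0,0,0.006,-0.18,0.02,-1],[0,0,0,0.008,-0.24,0.03,-1],[0,0,0,0.01,-0.3,0.03,-1],[0,0,0,0.012,-0.36,0.03,-1],[0,0,0,0.014,-0.42,0.03,-1],[0,0,0,0.014,-0.42,0.03,-1]]]'
```

```text
t: 15.82
tool_pos: [486.0, 308.7, 206.2]
tcp_rot: [-179.9, 0.1, 91.8]
contact_force: [-0.7, -0.2, -0.4]
grip_width: 0.3
grip_force: 0.0
t: 16.82
tool_pos: [489.6, 247.2, 213.0]
tcp_rot: [179.8, -0.2, 91.8]
contact_force: [0.4, 4.9, 4.5]
grip_width: 0.2
grip_force: 2.7
```

```bash
python3 -m jog '[[[0,0,0,0.002,-0.06,0,-1],[0,0,0,0.004,-0.12,0,-1],[0,0,0,0.006,-0.18,0,-1],[0,0,0,0.008,-0.24,0,-1],[0,0,0,0.01,-0.3,0,-1],[0,0,0,0.012,-0.36,0,-1],[0,0,0,0.012,-0.36,0,-1]]]'; python3 -m jog '[[[0,0,0,0,-0.02,0,-1],[0,0,0,0,-0.04,0,-1],[0,0,0,0,-0.04,0,-1]]]'
```

```text
t: 17.7
tool_pos: [490.4, 193.4, 211.5]
tcp_rot: [180.0, -0.1, 91.8]
contact_force: [0.9, 5.5, -2.7]
grip_width: 0.1
grip_force: 2.6
t: 18.08
tool_pos: [490.2, 188.6, 211.3]
tcp_rot: [180.0, -0.2, 91.9]
contact_force: [1.2, 6.9, -3.9]
grip_width: -0.1
grip_force: 3.8
```

```bash
for i in 1 2 3; do python3 -m jog '[[[0,0,0,0,-0.02,0,-1],[0,0,0,0,-0.02,0,-1]]]' | grep -E "tool_pos|contact"; done
```

```text
tool_pos: [490.0, 186.0, 211.2]
contact_force: [1.7, 8.6, -5.4]
tool_pos: [490.0, 184.6, 211.2]
contact_force: [1.6, 12.3, -5.8]
tool_pos: [490.0, 182.6, 211.0]
contact_force: [1.4, 14.3, -7.5]
```

```bash
for i in 1 2; do python3 -m jog '[[[0,0,0,0,-0.02,0,-1],[0,0,0,0,-0.02,0,-1]]]' | grep -E "tool_pos|contact"; done; python3 -c "
from h import *
c=snap('side','s6');d=snap('wrist','w6'); 
q=cv2.resize(c['color'][215:315,300:400,::-1],(400,400),interpolation=cv2.INTER_CUBIC)
cv2.imwrite('pics/m6.png',np.hstack([d['color'][:,120:520,::-1],q]))"
```

```text
tool_pos: [489.8, 180.7, 210.9]
contact_force: [1.1, 15.9, -8.1]
tool_pos: [489.7, 178.8, 210.9]
contact_force: [1.8, 18.2, -8.5]
```

View pics/m6.png

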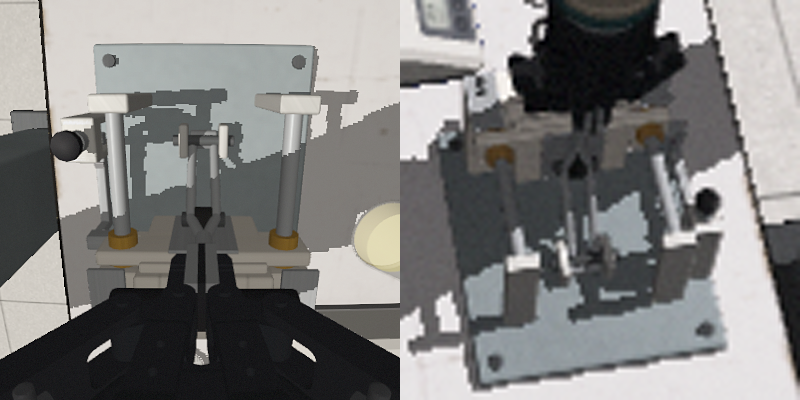

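```bash
python3 -m jog '[[[0,0,0,0,0,0,-1],[0,0,0,0,0,0,-1],[0,0,0,0,0,0,-1],[0,0,0,0,0,0,-1]]]' && python3 -c "
from rig import hand_in
print(hand_in())"
```

```text
t: 19.92
tool_pos: [489.7, 179.0, 210.9]
tcp_rot: [-180.0, -0.5, 92.1]
contact_force: [0.8, 18.8, -7.9]
grip_width: -0.2
grip_force: 9.2
the job is handed in; nothing more can be done
None
```

I handed the job in at about 20 s: the filter frame hangs on both rails against the head block, released, and the arm is holding the lever with about 19 N. From the bar's position the lever is at about 0.63 rad, past the last click. I could not read the pawl height or the squeeze on the frame directly, and `hand_in` gave no verdict.

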